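# Fit the new light tube in the tracing box

### The arm

A 6-joint arm with a two-finger parallel gripper is mounted at the origin on the work surface. World frame = base frame: x ahead of the robot, y to its left, z up, the work surface at z = 0. Lengths are in m, angles in rad, forces in N, time in s.
With the tool pointing down it reaches from about 0.3 to 0.85 m from the base axis. Payload 5.4 kg.
Tool frame: the origin (TCP) lies on the centre line of the jaws, within the pads' length; the fingertips stand 22 mm ahead of it and the grasp point (between the pads) lies 3 mm ahead of it; z points along the fingers, y is the direction in which the jaws open and shut (so a half turn about z gives the same grasp; the last joint's range is limited). The gripper opens to 85 mm and grips with 20 to 120 N. Pads are 22 mm wide; open, the fingers measure 114 mm over their backs; the gripper's body (76 mm by 85 mm) begins 54 mm behind the grasp point. The pads swing forward as they close: fully open they stand 13 mm farther back than shut.
Start: joints at [-1.458, 0.158, 1.597, -0, 1.386, -0.21], TCP at [0.182, -0.545, 0.253] pointing down, gripper open.
Joint ranges: [-2.91, 2.91], [-0.94, 2.29], [0.18, 2.7], [-1.29, 4.43], [0.17, 2.64], [-3, 3]. Speed limits (rad/s): [2.57, 2.57, 3.14, 3.14, 3.14, 3.14].

### API

Orientations are given as a unit quaternion [w, x, y, z].
In Python, from cell import state, capture, camera_info, job_done, find_in, outline_of gives the robot as it stands.
- The arm moves only by the tool play_rows, never from a script. Its argument "increments" is one flat list of numbers, 5 for each row, row after row: the shift along the tool's x, y, z in cm, then the turn about the tool's z in rad, then the opening in per cent of the stroke, from 0 (shut) to 100 (fully open). In form: [tx, ty, tz, twist, fingers, tx, ty, tz, twist, fingers, ...]. A call has 1 to 20 rows; each row shifts and turns the commanded pose from where the row before left it, along the tool's axes as they then stand; what a row does not reach is not made up. A row lasts 1/8 s, in which the tool goes at most 62.5 mm and 10.7 degrees, less where a joint would pass 70% of its speed; a pose out of reach is approached as far as the arm can. A call is refused whole if a number of a shift passes 6.25 or a number of a turn 0.188, either way. A call with a gripper value outside its range is refused whole. The fingers move at their own pace and stop on an object; "force" is the grip in N (left out, the last holds). Time passes only in rows, so rows that do not move let the fingers close. It gives the time, the measured TCP pose, the force and the opening at its end, in the units of the state.
- state(): the state, without advancing time (a new reading comes with each control period).
- capture(name): name is "scene" or "top" or "wrist"; returns (picture, depth): 384x512x3 uint8, red, green, blue; 384x512 float32, m along the optical axis (not along the pixel's ray), 0 where there is no reading.
- camera_info(name): a dict with "mtx" (3x3 intrinsics, pixels), "view" (4x4, takes a point from world to camera coordinates); the wrist camera has in their place "mount" (4x4, takes a point from camera to tool coordinates, whose origin is the TCP and whose axes are the flange's). Camera axes: x right, y down, z forward; pixel columns grow to the right and rows downward; lengths in m; the calibration is good to about 2 mm. A picture is of the moment at which its call begins: read the wrist's pose just before it. camera_info takes no time and is no camera call.
- job_done(): hands the job in, once; it reports no verdict.
Trained networks look in the newest picture that a camera, given by its name, has taken for a name from the list of things; names that differ only in an ending like _2 or _b are one class to them, and where a whole thing is asked for, a point or a joint stands for the part that bears it (a point fixed in the world has none). Each returns a list of dicts, best first, with "p" (0 to 1); they miss things now and then, are a little off and sometimes report something else, mostly with a low value. They report only what shows in the picture. A call takes as long as a camera call. They do not tell look-alikes from the thing itself.
- find_in(camera, name): "location" ([row, column] in pixels, amid what is visible of it).
- outline_of(camera, name): "mask" (384x512 bool, what is visible of it) and "location" ([row, column] in pixels, amid what is visible of it).
The state is a dict: "t": time; "joint_positions": joint angles; "qvel": joint speeds; "effort": joint torques, N m; "ee_pos": TCP position; "ee_rot": TCP orientation; "force": force on the tool from outside, world axes, zero at the start; "wrist_torque": the same for the moment, N m; "gripper_width": finger opening in m.
Only numpy, scipy, OpenCV 4.12 (cv2) and the standard library are available. Lean on these libraries where they do the work, as an engineer would, in place of code of your own. Each camera call takes 0.05 s, during which the arm holds its last target.

### The job

Fit the new light tube in the open lamp tray: take it out of its cardboard cradle and press it sideways, gently, into the two spring clips while its plug is still clear of the end socket, and then slide it along the clips until the plug is fully home and the tube's shoulder is up against the socket. The tube is glass and the socket sits on a soft mount, so push no harder than needed, leave it held by the clips alone, and do not disturb the other things on the desk.

Things in the scene. Friction and masses are not known exactly. Their poses are not given: they have to be found in the camera images.
- tube: New light tube: straight white glass with aluminium end caps, 20 mm diameter, 180 mm long, 60 to 130 g, plus a narrow grey plug (12 mm diameter, 14 mm long) on one end. Origin at mid-length on the axis; x runs along it to the plug; roll about x is of no matter. Starts level in the cradle. The glass breaks if it bears on the lamp (clips, tray and socket together) with over 50 N.
- plug_end (a point): Point on the tube's axis at the shoulder where the plug begins, 90 mm from its origin in +x.
- tail_end (a point): Point on the tube's axis at the plain end, 90 mm from its origin in -x.
- lamp: Open lamp tray of a tracing light box, fixed: white base plate 286 x 112 mm, 8 mm thick, its rim 4 mm wide and 20 mm high. Origin on the desk under the middle between its two clips; x along the tray to the black end socket (roughly away from the robot), z up. Nothing stands between the clips.
- clip_far (a point): Centre of the steel C-shaped spring clip nearer the socket, 56 mm from the seat point in +x, on the seated tube's axis, lamp's axes. Clip 12 mm long in x, open upwards: flared mouth 25 mm wide at the top, 60 mm above the desk, narrowing to a 17 mm throat 51 mm above the desk. Each clip stands on an 18 mm wide pillar.
- clip_near (a point): Centre of the other, equal clip, 56 mm from the seat point in -x. Pressing the tube straight down into both clips together takes about 8 to 16 N in all; then it snaps down the last 5 mm or so onto a firm bottom.
- seat (a point): Point on the axis of a seated tube, midway between the clips, 45 mm above the desk, lamp's axes. A seated tube lies along this x axis, plug towards +x; sliding it along the clips takes about 3 to 10 N (more if the hand drags it sideways or down).
- socket (a joint): Black end socket, 34 mm wide, top 62 mm above the desk, on a rubber buffer: how far it is pushed back along +x, 0 m at rest, 4 N per mm; past 0.003 m (12 N) the mount is spoilt. Where its face rests differs from lamp to lamp and is not measured: 83 to 97 mm from the seat point in +x. Once let go, the tube is pushed back a little with it; no harm.
- contact (a joint): Light spring plate (under 1 N) in the socket's 16 mm square hole, which is centred on the seated tube's axis. It rests 8 mm behind the socket's face: 0 m untouched, 0.006 m with the plug fully in and the tube's shoulder on the face.
- cradle: Cardboard packing cradle, base 170 x 60 mm, fixed on the desk; origin on the desk under its middle. Two V-notched blocks, 14 mm long in x at x = -66 and +66 mm, carry the tube level along the cradle's x axis with its axis 42 mm above the desk. The tube's middle is free from below and the sides; the base is 5 mm thick. Blocks are 46 mm wide and 35 to 43 mm high.
- eraser: Bystander: white eraser lying flat, 45 x 22 x 12 mm, on the strip between tray and cradle; origin under its centre.
- tape: Bystander: roll of paper tape lying flat on the robot's side, 60 mm across, 22 mm high; origin under its centre.
- ink: Bystander: small amber ink bottle, 48 mm across, 85 mm high, on the far side; origin under its centre.
- paint_jar: Bystander: glass paint jar, 64 mm across, 70 mm high, on the far side; origin under its centre.
- pencil_cup: Bystander: red cup of pencils at the left, 80 mm across, 180 mm high with pencils; origin under its centre.
- sketchbook: Bystander: closed sketchbook at the right, 210 x 150 x 14 mm; origin under its centre.
- brush_tube: Bystander: aluminium brush case standing upright on the far side, 32 mm across, 150 mm high; origin under its centre.
Things that resemble listed ones, but are neither listed nor needed, are in the scene too. Of the things like the tube, leave any that is blue; of the rest the larger one is meant.

How it is judged:
On the way, in this order (a step that is already met when the one before it is completed fails the run):
1. The tube is down in both clips, plug towards the socket but not yet touching the socket's contact (y of plug_end in the frame of seat between -0.003 and 0.003 m and z of plug_end in the frame of seat between -0.0025 and 0.0025 m and y of tail_end in the frame of seat between -0.003 and 0.003 m and z of tail_end in the frame of seat between -0.0025 and 0.0025 m and x of plug_end in the frame of seat above 0.05 m and value of joint contact below 0.001 m), for 0.2 s.
2. The tube, still in both clips, is slid home: contact pressed to within 1.5 mm of full depth (y of plug_end in the frame of seat between -0.003 and 0.003 m and z of plug_end in the frame of seat between -0.0025 and 0.0025 m and y of tail_end in the frame of seat between -0.003 and 0.003 m and z of tail_end in the frame of seat between -0.0025 and 0.0025 m and value of joint contact above 0.0045 m), for 0.2 s.
At the end, for the whole second after the job is handed in: The tube lies at rest in both clips (both ends within 3 mm sideways and 2.5 mm in height of the seat axis), plug towards the socket and in it, the contact plate pressed at least 4.5 mm (shoulder within 1.5 mm of the socket's face), and released (all of step 2 and x of plug_end in the frame of seat above 0.05 m and linear speed of tube below 0.01 m/s); the robot touches nothing.
It fails at once if the glass tube bears on the lamp tray, clips or socket with more than 50 N (contact force between tube and lamp above 50 N).
It fails at once if the socket is rammed back more than 3 mm on its buffer (12 N) (value of joint socket above 0.003 m).
It fails at once if a bystander is moved by more than 20 mm or tipped (distance of any of eraser, tape, ink, paint_jar, pencil_cup, sketchbook, brush_tube from where it was at the start of the episode above 0.02 m or angle between any of eraser, tape, ink, paint_jar, pencil_cup, sketchbook, brush_tube's own z axis and vertical above 0.3 rad).
It also fails if it takes over 67 s, if anything falls off the work surface, if the arm or the gripper's body presses on something with over 40 N, if the wrist force passes 120 N, or if a joint passes its speed limit or range.

## Working session

There is one attempt and no reset: what is moved stays moved. The work goes in short steps, Python scripts to look and compute and a tool call to move; the robot and the scene stay as the last step left them, time stands still between calls to the robot, and variables do not carry over. Pictures are saved under pics/ and viewed, and the job is handed in when it is done.

Besides the shell and the picture viewer there is one more tool, called after "Call:" by a JSON object that holds its "method" and its "body", one argument or row to a line. play_rows: Moves the arm, as the interface text tells. Its arguments: {"type":"object","properties":{"increments":{"type":"array","items":{"type":"number"}},"force":{"type":"number"}},"required":["increments"]}

```bash
ls; mkdir -p pics; cat > h.py <<'E'
import numpy as np, cv2
from cell import state, capture, camera_info, job_done, find_in, outline_of
def save(n,img): cv2.imwrite('pics/'+n+'.png',cv2.cvtColor(img,cv2.COLOR_RGB2BGR))
def world(cam,rc,d,st=None):
    ci=camera_info(cam);K=np.array(ci['mtx']);r,c=rc
    p=np.linalg.inv(K)@np.array([c,r,1.0])*d
    if 'view' in ci: return (np.linalg.inv(np.array(ci['view']))@np.r_[p,1])[:3]
    T=tool(st); return (T@np.array(ci['mount'])@np.r_[p,1])[:3]
def tool(st):
    from scipy.spatial.transform import Rotation as R
    w,x,y,z=st['ee_rot'];T=np.eye(4);T[:3,:3]=R.from_quat([x,y,z,w]).as_matrix();T[:3,3]=st['ee_pos'];return T
E
python3 - <<'E'
from h import *
st=state();print(st); print(tool(st))
for n in ['scene','top']:
    im,d=capture(n);save(n+'0',im);np.save(n+'0.npy',d)
    ci=camera_info(n);print(n,ci)
    for t in ['tube','lamp','cradle','eraser','tape']:
        for f in find_in(n,t):
            r,c=f['location'];dd=d[int(r),int(c)];print(t,round(f['p'],2),f['location'],world(n,(r,c),dd).round(3))
print(camera_info('wrist'))
E
```

```text
pics
{'t': 0.0, 'joint_positions': array([-1.45806610e+00,  1.59051608e-01,  1.59823555e+00, -9.06271047e-06,
        1.38620825e+00, -2.10103048e-01]), 'qvel': array([ 0.00013397, -0.00080975, -0.00091795, -0.00034584,  0.0009672 ,
       -0.00100213]), 'effort': array([-1.21882968e-04, -3.96002626e+01, -3.31428015e+01, -1.24569706e-04,
        8.45249713e-03,  1.07199523e-05]), 'ee_pos': array([ 0.18233258, -0.54473196,  0.25231377]), 'ee_rot': array([-9.50462591e-04,  9.87000015e-01,  1.60717343e-01,  4.18523414e-05]), 'force': array([ 1.15158097, -0.5700854 ,  0.58399826]), 'wrist_torque': array([ 0.06224419, -0.02846284,  0.07291975]), 'gripper_width': 0.08512357346984539}
[[ 9.48339868e-01  3.17256120e-01 -2.22895122e-04  1.82332578e-01]
 [ 3.17255961e-01 -9.48338064e-01  1.88966598e-03 -5.44731955e-01]
 [ 3.88128169e-04 -1.86276039e-03 -9.99998190e-01  2.52313768e-01]
 [ 0.00000000e+00  0.00000000e+00  0.00000000e+00  1.00000000e+00]]
scene {'mtx': array([[476.71945414,   0.        , 252.07004095],
       [  0.        , 476.71945414, 195.55742985],
       [  0.        ,   0.  
[... 1129 characters left out ...]
0.57 [192.1, 312.8] [ 0.536 -0.157  0.008]
cradle 0.9 [189.1, 209.5] [0.553 0.173 0.007]
eraser 0.54 [187.5, 263.8] [ 0.553 -0.002  0.016]
tape 0.45 [236.2, 274.5] [ 0.397 -0.032  0.022]
{'mtx': array([[271.71753494,   0.        , 255.34171997],
       [  0.        , 271.71753494, 189.81642754],
       [  0.        ,   0.        ,   1.        ]]), 'mount': array([[-2.94375302e-04, -9.64283793e-01, -2.64871063e-01,
         6.82132051e-02],
       [ 9.99999848e-01, -1.60141291e-04, -5.28383903e-04,
         2.71164169e-04],
       [ 4.67095241e-04, -2.64871178e-01,  9.64283693e-01,
        -1.21454065e-01],
       [ 0.00000000e+00,  0.00000000e+00,  0.00000000e+00,
         1.00000000e+00]])}
```

View pics/scene0.png

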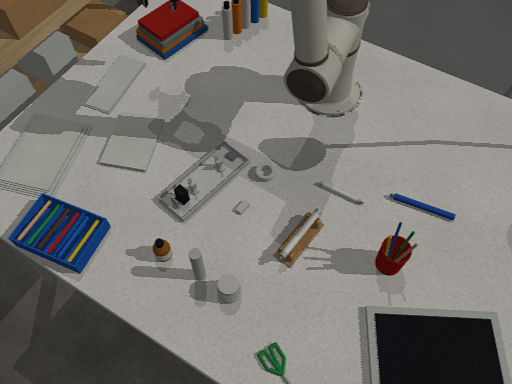

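View pics/top0.png

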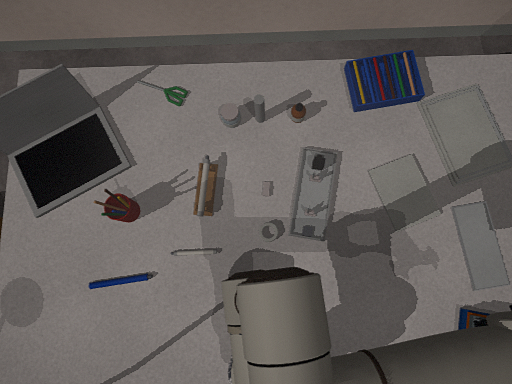

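The tube candidates in the top picture are the white one in the cradle at (184,203), a thin white/grey one at (251,196) and a blue one at (282,120). The one in the cradle fits: it isn't blue, and it's the larger of the remaining two. I'll check this in a close crop.

```bash
python3 - <<'E'
from h import *
im=cv2.cvtColor(cv2.imread('pics/top0.png'),cv2.COLOR_BGR2RGB)
a=cv2.resize(im[145:265,160:230],None,fx=5,fy=5,interpolation=cv2.INTER_CUBIC)
b=cv2.resize(im[140:245,285:345],None,fx=5.7,fy=5.7,interpolation=cv2.INTER_CUBIC)
b=b[:600];a=a[:b.shape[0]];b=b[:a.shape[0]]
c=np.hstack([a,b]);c=np.clip(c.astype(float)*1.2,0,255).astype(np.uint8)
save('crop0',c)
im=cv2.cvtColor(cv2.imread('pics/scene0.png'),cv2.COLOR_BGR2RGB)
save('crop1',cv2.resize(im[130:275,150:340],None,fx=4,fy=4,interpolation=cv2.INTER_CUBIC))
E
```

```text
(no output)
```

View pics/crop0.png

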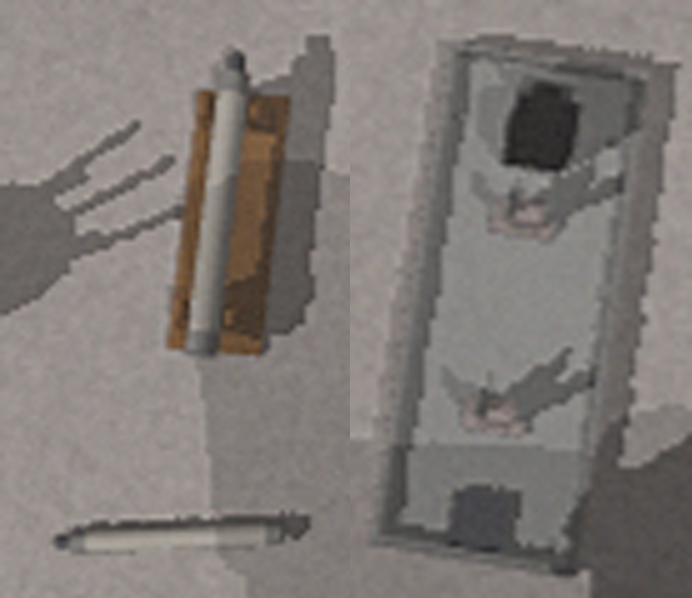

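View pics/crop1.png

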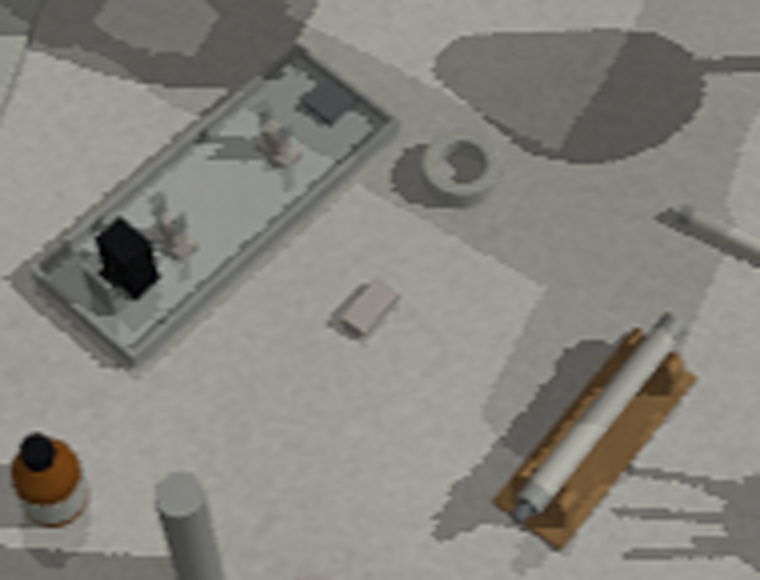

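```bash
cat >> h.py <<'E'
def cloud(cam,d,st=None,mask=None):
    ci=camera_info(cam);K=np.array(ci['mtx'])
    M=np.linalg.inv(np.array(ci['view'])) if 'view' in ci else tool(st)@np.array(ci['mount'])
    v,u=np.mgrid[:d.shape[0],:d.shape[1]].astype(float)
    P=np.stack([(u-K[0,2])/K[0,0]*d,(v-K[1,2])/K[1,1]*d,d],-1)@M[:3,:3].T+M[:3,3]
    ok=d>0
    if mask is not None: ok&=mask
    return P,ok
def axis(xy):
    m=np.median(xy,0);u,s,vt=np.linalg.svd(xy-xy.mean(0),full_matrices=False);a=vt[0];a*=np.sign(a[0]);return xy.mean(0),a
E
python3 - <<'E'
from h import *
capture('top')
d=np.load('top0.npy')
for n in ['tube','lamp','cradle']:
    for o in outline_of('top',n)[:3]:
        P,ok=cloud('top',d,mask=o['mask']); q=P[ok]
        m,a=axis(q[:,:2]);t=(q[:,:2]-m)@a
        print(n,round(o['p'],2),np.round(o['location']),ok.sum(),q.mean(0).round(3),'yaw',np.arctan2(a[1],a[0]).round(4),'ext',t.min().round(3),t.max().round(3),'z',np.percentile(q[:,2],[5,50,95]).round(3), cv2.minAreaRect(q[:,:2].astype(np.float32)))
E
```

```text
tube 0.89 [282. 121.] 437 [0.272 0.443 0.016] yaw -1.4229 ext -0.099 0.094 z [0.    0.017 0.022] ((0.27118656039237976, 0.44512537121772766), (0.024499157443642616, 0.1924978792667389), 9.231298446655273)
tube 0.75 [183. 204.] 420 [0.562 0.186 0.045] yaw -0.098 ext -0.099 0.101 z [0.004 0.049 0.054] ((0.5634775757789612, 0.1904011070728302), (0.0314798466861248, 0.20023414492607117), 84.08193969726562)
tube 0.65 [248. 197.] 165 [0.354 0.213 0.013] yaw -1.5408 ext -0.071 0.061 z [0.009 0.013 0.017] ((0.3540875017642975, 0.21804247796535492), (0.013815931044518948, 0.13130003213882446), 1.5165235996246338)
lamp 0.56 [194. 312.] 3227 [ 0.529 -0.156  0.013] yaw -0.185 ext -0.143 0.153 z [0.004 0.009 0.039] ((0.5340961813926697, -0.15735453367233276), (0.11517476290464401, 0.2963961958885193), 79.08749389648438)
lamp 0.23 [187. 208.] 510 [0.552 0.179 0.01 ] yaw -0.0833 ext -0.081 0.087 z [0.001 0.005 0.041] ((0.5551385879516602, 0.18833382427692413), (0.061313435435295105, 0.16834017634391785), 84.85602569580078)
cradle 0.62 [186. 208.] 673 [0.553 0.182 0.012] yaw -0.115 ext -0.083 0.086 z [0.001 0.005 0.044] ((0.5551648139953613, 0.18796706199645996), (0.06261549144983292, 0.16899731755256653), 83.8906021118164)
```

Call:
{"method": "play_rows", "body": {
  "increments": [0, 0, 0, 0.17, 100, 0, 0, 0, 0.17, 100, 0, 0, 0, 0.17, 100, 2.4, -4.5, 0.3, 0, 100, 2.4, -4.5, 0.3, 0, 100, 2.4, -4.5, 0.3, 0, 100, 2.4, -4.5, 0.3, 0, 100, 2.4, -4.5, 0.3, 0, 100, 2.4, -4.5, 0.3, 0, 100, 2.4, -4.5, 0.3, 0, 100, 2.4, -4.5, 0.3, 0, 100, 2.4, -4.5, 0.3, 0, 100, 2.4, -4.5, 0.3, 0, 100, 0, 0, 0, 0, 100]
}}

```text
t: 2.55
ee_pos: [0.5031, -0.1452, 0.223]
ee_rot: [-0.0, 0.996, -0.091, -0.0]
force: [-0.5, -0.6, -0.3]
gripper_width: 0.0857
```

```bash
python3 - <<'E'
from h import *
capture('top')
st=state();im,d=capture('wrist');save('w_lamp',im);np.save('w_lamp.npy',d);np.save('w_lamp_T.npy',tool(st))
import pickle;pickle.dump(st,open('w_lamp.pkl','wb'));print(st['t'],st['ee_pos'],st['force'])
P,ok=cloud('wrist',d,st)
print(P[192,256],ok.mean())
E
```

```text
2.6 [ 0.50237541 -0.14670246  0.22315652] [ 0.41123973 -0.31910573  0.17997318]
[ 0.47746313 -0.14242366  0.01531709] 0.9947001139322916
```

View pics/w_lamp.png

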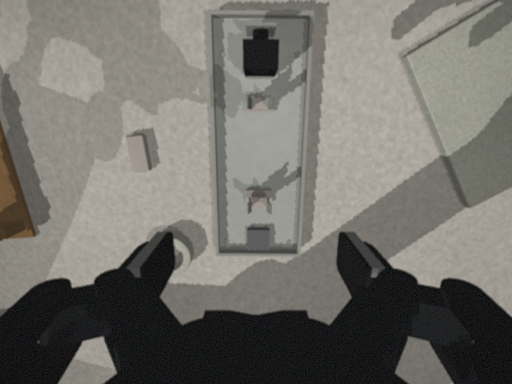

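The wrist picture shows the tray, with the socket at (55,261), the far clip at (102,259) and the near clip at (197,257). Next I'll take the geometry from the depth image.

```bash
python3 - <<'E'
from h import *
import pickle
st=pickle.load(open('w_lamp.pkl','rb'));d=np.load('w_lamp.npy')
P,ok=cloud('wrist',d,st)
v,u=np.mgrid[:384,:512]
base=ok&(u>225)&(u<300)&(v>120)&(v<180);print('base z',np.percentile(P[base][:,2],[5,50,95]))
dk=ok&(u>330)&(u<390)&(v>100)&(v<180);print('desk z',np.percentile(P[dk][:,2],[5,50,95]))
# tray rim: 
rim=ok&(u>195)&(u<325)&(v<270)&(P[...,2]>.015)&(P[...,2]<.026)&(v>5)
r=P[rim][:,:2].astype(np.float32);print('rim',cv2.minAreaRect(r))
tray=ok&(u>195)&(u<325)&(v<262)&(P[...,2]>.005);print('tray',cv2.minAreaRect(P[tray][:,:2].astype(np.float32)))
for nm,(r0,r1) in dict(sock=(25,85),far=(88,115),near=(183,216)).items():
    for lo,hi in [(.03,.05),(.05,.058),(.058,.075)]:
        m=ok&(u>230)&(u<290)&(v>=r0)&(v<r1)&(P[...,2]>lo)&(P[...,2]<hi)
        if m.sum()>3:
            q=P[m];print(nm,lo,m.sum(),q.mean(0).round(4),cv2.minAreaRect(q[:,:2].astype(np.float32)))
im=cv2.imread('pics/w_lamp.png')
cv2.imwrite('pics/w_lamp_c.png',cv2.resize(im[0:265,195:325],None,fx=2.26*2,fy=2.26,interpolation=cv2.INTER_NEAREST))
hh=P[...,2]*1000
np.set_printoptions(linewidth=250)
print(hh[90:116,242:276].round(0).astype(int));print(hh[184:214,242:276].round(0).astype(int))
E
```

```text
base z [0.007571   0.00879333 0.00999086]
desk z [-0.00050582  0.00072752  0.00195157]
rim ((0.5330303311347961, -0.15592435002326965), (0.11230673640966415, 0.2864548861980438), 79.02059173583984)
tray ((0.5330303311347961, -0.15592435002326965), (0.11230673640966415, 0.2864548861980438), 79.02059173583984)
sock 0.03 414 [ 0.6385 -0.1763  0.0403] ((0.6313903331756592, -0.17532770335674286), (0.033471591770648956, 0.04205061495304108), 78.739501953125)
sock 0.05 27 [ 0.6116 -0.1689  0.0545] ((0.6112053990364075, -0.17074477672576904), (0.0328129343688488, 0.0004183015553280711), 78.72622680664062)
sock 0.058 1089 [ 0.6235 -0.1737  0.0627] ((0.6235384941101074, -0.1737080067396164), (0.03345266357064247, 0.025852881371974945), 79.06524658203125)
far 0.03 179 [ 0.5809 -0.1656  0.0358] ((0.5805655717849731, -0.16552741825580597), (0.016524547711014748, 0.011344434693455696), 79.32377624511719)
far 0.05 77 [ 0.581  -0.1648  0.0549] ((0.5810889005661011, -0.1651753932237625), (0.023121822625398636, 0.011646024882793427), 78.607666015625)
far 0.058 74 [ 0.581  -0.1651  0.0596] ((0.58109128
[... 3612 characters left out ...]
9   8   9   9   9   8  10   9   8   9   9   9  10   9   7   7  10   8   8   9  11  10  11  12  14  13  15  15  14  13  10   9]
 [  8   9   8  10   9   9   7   9   7   9   8   9   8   8   8   9  10   9  10   9   9   9   8  10   8   9   9   8  10   9   7   8  10   9]
 [  9   8   9   8   9   8   8   8   8   9  10  10   9   7   8   9   9  11   8   8   9   8  10   9   7  10  10   8   8   9   8  10   9   8]
 [  8   9   9   8   9   8   9   8  10   8   8   9   9   8   9   9   9   9  10   9  10 345   8   9  10   9   9   9   8   9   8   9   9   9]]
[[ 9  9  9 ...  8 10  7]
 [ 9  9  8 ...  9  9  8]
 [ 9 10 10 ...  9  9 10]
 ...
 [ 9  8 10 ...  8  9  8]
 [ 9  9  8 ...  8  8  9]
 [ 8  8  9 ...  9  8  9]]
```

Call:
{"method": "play_rows", "body": {
  "increments": [0, -3, 0, -0.09, 100, -0.3, -5, 0, 0, 100, -0.3, -5, 0, 0, 100, -0.3, -5, 0, 0, 100, -0.3, -5, 0, 0, 100, -0.3, -5, 0, 0, 100, -0.3, -5, 0, 0, 100, 0, 0, 0, 0, 100, 0, 0, 0, 0, 100]
}}

```text
t: 3.78
ee_pos: [0.5189, 0.1805, 0.2233]
ee_rot: [0.0, 0.999, -0.049, 0.0]
force: [-0.6, -0.1, -1.2]
gripper_width: 0.0855
```

```bash
python3 - <<'E'
from h import *
import pickle
for i in range(1):
    st=state();im,d=capture('wrist')
st2=state();print(st['ee_pos'],st2['ee_pos'],st['qvel'].round(3))
save('w_tube',im);np.save('w_tube.npy',d);pickle.dump(st,open('w_tube.pkl','wb'))
T=tool(st);print(T.round(4),st['t'])
os_=outline_of('wrist','tube')
P,ok=cloud('wrist',d,st)
for o in os_:
    q=P[ok&o['mask']&(P[...,2]>.03)]
    if len(q)<30: print(o['p'],o['location'],len(q));continue
    m,a=axis(q[:,:2]);t=(q[:,:2]-m)@a
    print(round(o['p'],2),o['location'],len(q),m,np.arctan2(a[1],a[0]),t.min(),t.max(),np.percentile(q[:,2],[5,50,95,99]),cv2.minAreaRect(q[:,:2].astype(np.float32)))
E
```

```text
[0.51891857 0.18054747 0.22332055] [0.51895876 0.18029261 0.22334145] [-0.019 -0.003  0.006  0.001  0.     0.004]
[[ 9.952e-01 -9.840e-02  0.000e+00  5.189e-01]
 [-9.840e-02 -9.952e-01 -8.000e-04  1.805e-01]
 [ 1.000e-04  8.000e-04 -1.000e+00  2.233e-01]
 [ 0.000e+00  0.000e+00  0.000e+00  1.000e+00]] 3.775
0.87 [289.0, 240.0] 0
0.74 [349.8, 91.8] 0
0.62 [134.8, 246.5] 3136 [0.56495374 0.18618435] -0.11021274442965649 -0.10130763483852981 0.09067240360557122 [0.04590044 0.05107478 0.05313634 0.05367529] ((0.5597009658813477, 0.186942458152771), (0.019977331161499023, 0.19196592271327972), 83.46039581298828)
```

View pics/w_tube.png

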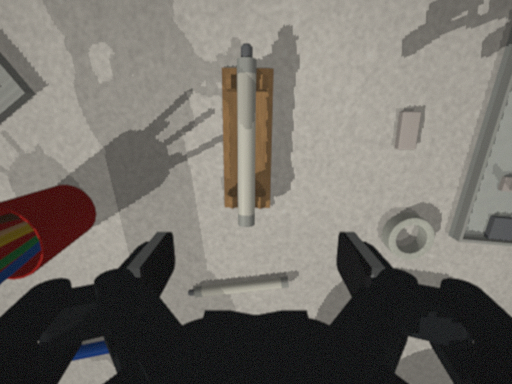

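```bash
python3 - <<'E'
from h import *
import pickle
print(pickle.load(open('w_lamp.pkl','rb'))['qvel'].round(4))
st=pickle.load(open('w_tube.pkl','rb'));d=np.load('w_tube.npy')
P,ok=cloud('wrist',d,st);v,u=np.mgrid[:384,:512]
m=ok&(u>215)&(u<280)&(v>30)&(v<235)&(P[...,2]>.0445)&(P[...,2]<.07)
q=P[m];c,a=axis(q[:,:2]);a=a/np.linalg.norm(a)
rc=cv2.minAreaRect(q[:,:2].astype(np.float32));print('rect',rc,'yaw',np.arctan2(a[1],a[0]))
n=np.array([-a[1],a[0]])
m2=ok&(u>215)&(u<280)&(v>30)&(v<235)&(P[...,2]>.03)&(P[...,2]<.07)
q=P[m2];t=(q[:,:2]-c)@a;s=(q[:,:2]-c)@n
for lo in np.arange(-.12,.12,.01):
    k=(t>=lo)&(t<lo+.01)
    if k.sum()>3: print(lo.round(3),k.sum(),'t',t[k].min().round(4),t[k].max().round(4),'s',s[k].min().round(4),s[k].max().round(4),'ztop',np.percentile(q[k,2],97).round(4), 'mid', np.median(s[k][q[k,2]>np.percentile(q[k,2],70)]).round(4))
print('c',c)
dk=ok&(u>300)&(u<380)&(v>60)&(v<180);print('desk z',np.median(P[dk][:,2]))
E
```

```text
[-0.0461 -0.015   0.0089 -0.0095  0.0012 -0.0072]
rect ((0.5602393746376038, 0.18754957616329193), (0.03604653477668762, 0.194059818983078), 83.77759552001953) yaw -0.1084832246576676
-0.11 15 t -0.1014 -0.1 s -0.0093 0.0096 ztop 0.0533 mid -0.0001
-0.1 134 t -0.0999 -0.0902 s -0.0093 0.0096 ztop 0.0535 mid -0.0001
-0.09 165 t -0.09 -0.08 s -0.0223 0.0204 ztop 0.0534 mid -0.0001
-0.08 317 t -0.08 -0.07 s -0.0222 0.0232 ztop 0.0529 mid -0.0
-0.07 244 t -0.07 -0.06 s -0.0221 0.0233 ztop 0.0532 mid -0.0
-0.06 148 t -0.0599 -0.05 s -0.009 0.0093 ztop 0.0536 mid -0.0
-0.05 148 t -0.0499 -0.04 s -0.0089 0.0093 ztop 0.0531 mid -0.0
-0.04 153 t -0.04 -0.03 s -0.0088 0.0092 ztop 0.0532 mid -0.0
-0.03 155 t -0.03 -0.02 s -0.0087 0.0091 ztop 0.0534 mid -0.0
-0.02 155 t -0.02 -0.0101 s -0.0086 0.0089 ztop 0.0532 mid -0.0
-0.01 168 t -0.01 -0.0 s -0.0096 0.0089 ztop 0.0531 mid -0.0
-0.0 167 t 0.0 0.0094 s -0.0095 0.0088 ztop 0.0532 mid -0.0
0.01 178 t 0.0101 0.0196 s -0.0094 0.0087 ztop 0.0532 mid 0.0
0.02 187 t 0.0204 0.0297 s -0.0093 0.01 ztop 0.0532 mid 0.0
0.03 188 t 0.0305 0.0398 s -0.0092 0.0098 ztop 0.0534 mid 0.0
0.04 200 t 0.0402 0.0499 s -0.0092 0.0098 ztop 0.0531 mid 0.0
0.05 455 t 0.05 0.0599 s -0.0228 0.0231 ztop 0.0527 mid 0.0
0.06 328 t 0.06 0.0699 s -0.0228 0.0228 ztop 0.0533 mid 0.0001
0.07 190 t 0.0701 0.079 s -0.0098 0.0094 ztop 0.0535 mid 0.0
0.08 130 t 0.0801 0.0898 s -0.0057 0.0053 ztop 0.0494 mid 0.0002
0.09 24 t 0.0901 0.093 s -0.0047 0.0042 ztop 0.0483 mid -0.0008
c [0.56452765 0.18624468]
desk z 0.0007095924647495255
```

Call:
{"method": "play_rows", "body": {
  "increments": [2.9, -0.5, 0, 0.01, 100, 2.85, -0.6, 2, 0, 100, 0, 0, 4, 0, 100, 0, 0, 4, 0, 100, 0, 0, 4, 0, 100, 0, 0, 2.5, 0, 60, 0, 0, 1.6, 0, 60, 0, 0, 0, 0, 60],
  "force": 40
}}

```text
t: 4.88
ee_pos: [0.5765, 0.1862, 0.0415]
ee_rot: [0.0, 0.999, -0.054, -0.001]
force: [-0.6, 1.0, 0.7]
gripper_width: 0.0514
```

```bash
python3 - <<'E'
from h import *
st=state();im,d=capture('wrist');save('w_g1',im);np.save('w_g1.npy',d)
st=state();T=tool(st);print(st['ee_pos'],np.arctan2(T[1,0],T[0,0]),st['force'],st['gripper_width'])
p=np.array([0.5772,0.1848,.042]);print('err tool',T[:3,:3].T@(p-st['ee_pos'])*1000)
E
```

```text
[0.57746635 0.18647027 0.04272011] -0.10811049601546487 [-0.07439606  0.49522541  0.73781644] 0.05123249937766533
err tool [-0.08482518  1.68928664  0.72000868]
```

View pics/w_g1.png

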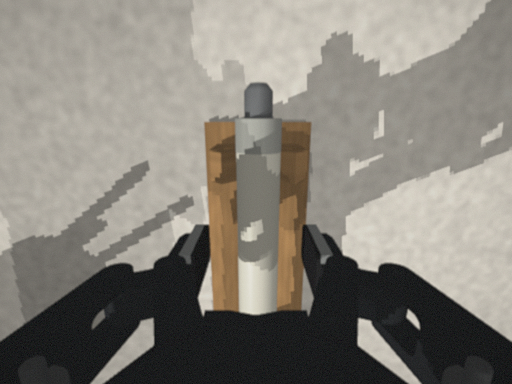

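Call:
{"method": "play_rows", "body": {
  "increments": [0, 0.15, 0, 0, 40, 0, 0, 0, 0, 20, 0, 0, 0, 0, 10, 0, 0, 0, 0, 10, 0, 0, 0, 0, 10, 0, 0, 0, 0, 10],
  "force": 50
}}

```text
t: 5.68
ee_pos: [0.5779, 0.1849, 0.0438]
ee_rot: [0.001, 0.999, -0.053, 0.001]
force: [-1.4, -5.5, 6.7]
gripper_width: 0.0184
```

```bash
python3 - <<'E'
from h import *
st=state();T=tool(st);print(st['ee_pos'],np.arctan2(T[1,0],T[0,0]),st['force'],st['gripper_width'],st['wrist_torque'])
E
```

```text
[0.57785393 0.18489827 0.04378633] -0.10695303321372313 [-1.43864794 -5.47381611  6.70959162] 0.0184128290164321 [-0.79969684  0.27856533 -0.00350921]
```

Call:
{"method": "play_rows", "body": {
  "increments": [0, 0, -0.3, 0, 0, 0, 0, -1, 0, 0, 0, 0, -2, 0, 0, 0, 0, -4, 0, 0, 0, 0, -5, 0, 0, 0, 0, -5, 0, 0, 0, 0, 0, 0, 0]
}}

```text
t: 6.55
ee_pos: [0.5801, 0.1862, 0.2228]
ee_rot: [-0.001, 0.999, -0.053, 0.006]
force: [-0.8, 0.3, -1.9]
gripper_width: 0.0187
```

```bash
python3 - <<'E'
from h import *
import pickle
st=state();im,d=capture('wrist');save('w_g2',im);np.save('w_g2.npy',d);pickle.dump(st,open('w_g2.pkl','wb'))
T=tool(st);print(st['ee_pos'],np.arctan2(T[1,0],T[0,0]),st['force'],st['gripper_width'],st['wrist_torque'])
P,ok=cloud('wrist',d,st);v,u=np.mgrid[:384,:512]
Q=(P-T[:3,3])@T[:3,:3]  # tool coords
m=ok&(np.abs(Q[...,1])<.02)&(Q[...,2]>-.03)&(Q[...,2]<.03)&(Q[...,0]>.02)&(Q[...,0]<.12)
q=Q[m]
for lo in np.arange(.02,.1,.006):
    k=(q[:,0]>=lo)&(q[:,0]<lo+.006)
    if k.sum()>3: print(lo.round(3),k.sum(),'y',q[k,1].min().round(4),q[k,1].max().round(4),'mid',((q[k,1].min()+q[k,1].max())/2).round(4),'ztop',np.percentile(q[k,2],4).round(4), 'xmax',q[k,0].max().round(4))
E
```

```text
[0.5801213  0.18623171 0.22277789] -0.10689107862792505 [-0.75411903  0.2620861  -1.94477094] 0.018733202386192995 [ 0.04771454 -0.05546815 -0.05999548]
0.02 502 y -0.0095 0.0096 mid 0.0001 ztop -0.0091 xmax 0.026
0.026 529 y -0.0101 0.0094 mid -0.0003 ztop -0.0092 xmax 0.032
0.032 551 y -0.0098 0.0092 mid -0.0003 ztop -0.0093 xmax 0.038
0.038 561 y -0.0096 0.0096 mid -0.0 ztop -0.0092 xmax 0.044
0.044 593 y -0.0095 0.0096 mid 0.0001 ztop -0.0093 xmax 0.05
0.05 622 y -0.0098 0.0097 mid -0.0 ztop -0.0093 xmax 0.056
0.056 656 y -0.0097 0.0097 mid 0.0 ztop -0.0094 xmax 0.062
0.062 580 y -0.0101 0.0095 mid -0.0003 ztop -0.0092 xmax 0.0679
0.068 416 y -0.0062 0.0056 mid -0.0003 ztop -0.0054 xmax 0.074
0.074 337 y -0.0061 0.0055 mid -0.0003 ztop -0.0051 xmax 0.0796
```

View pics/w_g2.png

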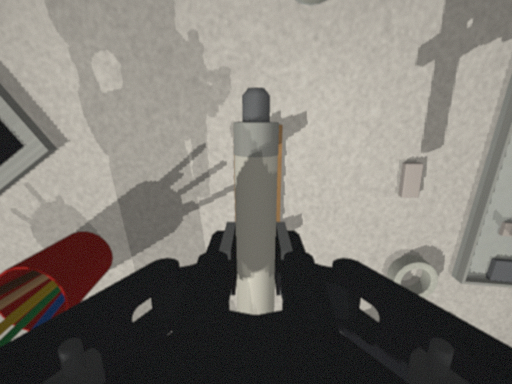

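Call:
{"method": "play_rows", "body": {
  "increments": [0, 0, 0, 0.084, 0, 0.1, 3, 0, 0, 0, 0.1, 4.2, 0, 0, 0, 0.1, 4.2, 0, 0, 0, 0.1, 4.2, 0, 0, 0, 0.1, 4.2, 0, 0, 0, 0.1, 4.2, 0, 0, 0, 0.1, 4.2, 0, 0, 0, 0.2, 3.8, 0, 0, 0, 0.2, 2.5, 2, 0, 0, 0, 0, 4, 0, 0, 0, 0, 4, 0, 0, 0, 0, 1, 0, 0, 0, 0, 0, 0, 0, 0, 0, 0, 0, 0]
}}

```text
t: 8.48
ee_pos: [0.5233, -0.1558, 0.1071]
ee_rot: [0.001, 0.995, -0.095, 0.001]
force: [0.2, -0.3, -0.2]
gripper_width: 0.0183
```

```bash
cat > look.py <<'E'
from h import *
import pickle,sys
nm=sys.argv[1]
st=state();im,d=capture('wrist');save(nm,im);np.save(nm+'.npy',d);pickle.dump(st,open(nm+'.pkl','wb'))
T=tool(st);print('t',st['t'],st['ee_pos'],'yaw',np.arctan2(T[1,0],T[0,0]),'R2',T[:3,2].round(4),'F',st['force'],st['gripper_width'],st['wrist_torque'].round(2),st['qvel'].round(3))
F=T[:3,:3].T@st['force'];print('F tool',F.round(1))
a=np.array([np.cos(-.191),np.sin(-.191)]);n=np.array([-a[1],a[0]]);seat=np.array([0.5262,-.1546])
dd=st['ee_pos'][:2]-seat;print('TCP in seat: x %.4f y %.4f'%(dd@a,dd@n),'z',st['ee_pos'][2])
P,ok=cloud('wrist',d,st)
Q=(P-T[:3,3])@T[:3,:3]
def pr(m,name):
    q=Q[m]
    if len(q)<5: print(name,'none');return
    print(name,len(q),'x',q[:,0].min().round(4),q[:,0].max().round(4),'y',q[:,1].min().round(4),q[:,1].max().round(4),'midy',((q[:,1].min()+q[:,1].max())/2).round(4),'Z',np.median(P[m][:,2]).round(4))
near=ok&(np.abs(Q[...,1])<.03)
pr(near&(np.abs(Q[...,1])<.012)&(Q[...,2]>-.03)&(Q[...,2]<.004)&(Q[...,0]>.025)&(Q[...,0]<.064),'tube')
pr(near&(Q[...,2]>-.03)&(np.abs(Q[...,1])<.008)&(Q[...,2]<.004)&(Q[...,0]>.069)&(Q[...,0]<.1),'plug')
Zs=P[...,2]
pr(near&(Zs>.0585)&(Zs<.0635)&(Q[...,0]>.045)&(Q[...,0]<.072)&(np.abs(Q[...,1])>.0095),'far mouth')
pr(near&(Zs>.0595)&(Zs<.066)&(Q[...,0]>.08)&(Q[...,0]<.15),'socket top')
E
python3 look.py w_h1
```

```text
t 8.475 [ 0.5233047  -0.15575549  0.10713828] yaw -0.19097319838371526 R2 [ 0.0027 -0.0015 -1.    ] F [ 0.18671329 -0.32666107 -0.21562165] 0.01826850518842932 [-0.02  0.04  0.09] [ 0.    -0.006 -0.004 -0.002 -0.001  0.   ]
F tool [0.2 0.3 0.2]
TCP in seat: x -0.0026 y -0.0017 z 0.10713827557143563
tube 3816 x 0.025 0.064 y -0.0101 0.0097 midy -0.0002 Z 0.1147
plug 694 x 0.069 0.0796 y -0.0062 0.0055 midy -0.0003 Z 0.1109
far mouth 58 x 0.0522 0.0642 y -0.0154 -0.0139 midy -0.0147 Z 0.0601
socket top 3163 x 0.0886 0.1149 y -0.0188 0.0154 midy -0.0017 Z 0.0628
```

View pics/w_h1.png

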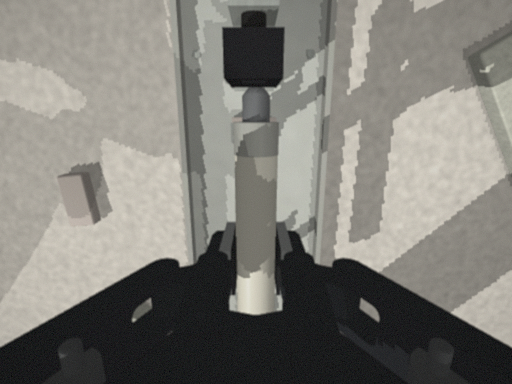

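Call:
{"method": "play_rows", "body": {
  "increments": [0.1, -0.17, 1.5, 0, 0, 0, 0, 1.5, 0, 0, 0, 0, 1, 0, 0, 0, 0, 0, 0, 0]
}}

```text
t: 9.02
ee_pos: [0.5224, -0.1532, 0.0638]
ee_rot: [-0.001, 0.995, -0.095, -0.001]
force: [0.4, 0.6, -0.2]
gripper_width: 0.0184
```

```bash
python3 look.py w_h2
```

```text
t 9.025 [ 0.52243288 -0.15323574  0.06377202] yaw -0.19125371538516017 R2 [-0.0026  0.0014 -1.    ] F [ 0.42954542  0.56940444 -0.19157251] 0.01844296983517994 [ 0.02 -0.04  0.  ] [ 0.    -0.02  -0.021 -0.     0.008  0.001]
F tool [ 0.3 -0.6  0.2]
TCP in seat: x -0.0040 y 0.0006 z 0.0637720237530284
tube 3871 x 0.025 0.064 y -0.012 0.0097 midy -0.0011 Z 0.0711
plug 1791 x 0.069 0.1 y -0.008 0.008 midy 0.0 Z 0.0633
far mouth 314 x 0.0535 0.0657 y -0.0133 0.0146 midy 0.0006 Z 0.0598
socket top 5182 x 0.09 0.1121 y -0.0165 0.0178 midy 0.0007 Z 0.0628
```

```bash
python3 - <<'E'
from h import *
for i in range(5):
    s=state();print(s['t'],s['ee_pos'].round(4),tool(s)[:3,2].round(4),s['qvel'].round(3));capture('top')
E
python3 look.py w_h3
```

```text
9.075 [ 0.523  -0.1535  0.0646] [-1.2e-03  7.0e-04 -1.0e+00] [ 0.    -0.015 -0.016  0.     0.002 -0.001]
9.125 [ 0.5235 -0.1538  0.0652] [-1.e-04  1.e-04 -1.e+00] [ 0.001 -0.011 -0.008  0.001 -0.    -0.   ]
9.175 [ 0.5238 -0.1539  0.0656] [ 6.e-04 -3.e-04 -1.e+00] [ 0.    -0.007 -0.006  0.001  0.002 -0.   ]
9.225 [ 0.5239 -0.154   0.0658] [ 9.e-04 -5.e-04 -1.e+00] [ 0.    -0.003 -0.001  0.    -0.001 -0.   ]
9.275 [ 0.5239 -0.154   0.0659] [ 1.e-03 -6.e-04 -1.e+00] [ 0.001 -0.     0.001  0.001 -0.     0.   ]
t 9.325 [ 0.52383582 -0.15400304  0.06586625] yaw -0.1912390834012929 R2 [ 1.e-03 -5.e-04 -1.e+00] F [ 0.06295195  0.56891811 -0.87908213] 0.018420562556422743 [-0.01 -0.   -0.02] [ 0.001 -0.     0.003 -0.    -0.001 -0.001]
F tool [-0.  -0.6  0.9]
TCP in seat: x -0.0024 y 0.0001 z 0.065866254047135
tube 3830 x 0.025 0.0639 y -0.0102 0.0097 midy -0.0003 Z 0.0734
plug 1734 x 0.069 0.1 y -0.008 0.008 midy 0.0 Z 0.0635
far mouth 284 x 0.0523 0.0639 y -0.0138 0.014 midy 0.0001 Z 0.0599
socket top 5465 x 0.0885 0.113 y -0.017 0.0173 midy 0.0002 Z 0.0628
```

Call:
{"method": "play_rows", "body": {
  "increments": [0, 0, 0.15, 0, 0, 0, 0, 0.15, 0, 0, 0, 0, 0.15, 0, 0, 0, 0, 0.15, 0, 0, 0, 0, 0.1, 0, 0, 0, 0, 0.1, 0, 0, 0, 0, 0, 0, 0]
}}

```text
t: 10.25
ee_pos: [0.524, -0.1542, 0.0581]
ee_rot: [0.0, 0.995, -0.095, 0.001]
force: [-2.3, -1.2, 5.0]
gripper_width: 0.0187
```

```bash
python3 look.py w_h4
```

```text
t 10.25 [ 0.52399039 -0.15423647  0.05810767] yaw -0.1911230438631925 R2 [ 1.1e-03 -9.0e-04 -1.0e+00] F [-2.27118984 -1.24382239  5.017388  ] 0.01869364504927734 [-0.17  0.2   0.  ] [-0.001 -0.001 -0.     0.     0.    -0.001]
F tool [-2.   1.7 -5. ]
TCP in seat: x -0.0022 y -0.0001 z 0.05810766620139702
tube 4101 x 0.025 0.064 y -0.012 0.012 midy -0.0 Z 0.0655
plug 2171 x 0.069 0.1 y -0.008 0.008 midy 0.0 Z 0.0626
far mouth 365 x 0.0516 0.0645 y -0.0147 0.014 midy -0.0003 Z 0.0598
socket top 5601 x 0.0883 0.1104 y -0.0172 0.0171 midy -0.0 Z 0.0628
```

Call:
{"method": "play_rows", "body": {
  "increments": [0, 0, 0.1, 0, 0, 0, 0, 0.1, 0, 0, 0, 0, 0.1, 0, 0, 0, 0, 0, 0, 0]
}}

```text
t: 10.8
ee_pos: [0.5247, -0.1544, 0.0558]
ee_rot: [0.001, 0.995, -0.095, 0.001]
force: [-0.7, -0.1, 7.3]
gripper_width: 0.0181
```

```bash
python3 look.py w_h5|head -3
```

```text
t 10.8 [ 0.52467684 -0.1544235   0.05580347] yaw -0.19117299727175707 R2 [ 0.0026 -0.0014 -1.    ] F [-0.73238664 -0.08456259  7.27155266] 0.01814183552009265 [-0.15  0.13 -0.01] [ 0.    -0.    -0.002 -0.001 -0.     0.   ]
F tool [-0.7  0.2 -7.3]
TCP in seat: x -0.0015 y -0.0001 z 0.05580346616279217
```

Call:
{"method": "play_rows", "body": {
  "increments": [0, 0, 0.1, 0, 0, 0, 0, 0.1, 0, 0, 0, 0, 0.1, 0, 0, 0, 0, 0, 0, 0]
}}

```text
t: 11.35
ee_pos: [0.5249, -0.1545, 0.0525]
ee_rot: [0.001, 0.995, -0.096, 0.002]
force: [1.1, -1.7, 5.0]
gripper_width: 0.0185
```

```bash
python3 look.py w_h6|head -3
```

```text
t 11.35 [ 0.52486823 -0.15448246  0.05253325] yaw -0.19131153285411232 R2 [ 0.0033 -0.0016 -1.    ] F [ 1.128306   -1.74385081  5.01797153] 0.018494950432941182 [-0.22 -0.19  0.05] [-0.001 -0.001  0.     0.001  0.     0.001]
F tool [ 1.5  1.5 -5. ]
TCP in seat: x -0.0013 y -0.0001 z 0.052533248069000935
```

Call:
{"method": "play_rows", "body": {
  "increments": [0, 0, 0.1, 0, 0, 0, 0, 0.1, 0, 0, 0, 0, 0.1, 0, 0, 0, 0, 0, 0, 0, 0, 0, 0, 0, 0]
}}

```text
t: 12.02
ee_pos: [0.5228, -0.1538, 0.0477]
ee_rot: [0.0, 0.995, -0.095, -0.001]
force: [0.2, -5.0, -4.3]
gripper_width: 0.0188
```

```bash
python3 look.py w_h7
```

```text
t 12.025 [ 0.52284157 -0.15384033  0.04768788] yaw -0.19117818910837983 R2 [-0.0012  0.     -1.    ] F [ 0.18938565 -5.01488809 -4.26142947] 0.01875084081433417 [-0.83 -0.05  0.02] [ 0.001  0.002  0.     0.001 -0.     0.001]
F tool [1.1 4.9 4.3]
TCP in seat: x -0.0034 y 0.0001 z 0.04768787851781674
tube 4233 x 0.025 0.064 y -0.012 0.012 midy 0.0 Z 0.0552
plug 2410 x 0.069 0.1 y -0.008 0.008 midy 0.0 Z 0.0622
far mouth 408 x 0.053 0.0649 y -0.0145 0.014 midy -0.0003 Z 0.0597
socket top 5333 x 0.0893 0.1065 y -0.0172 0.0172 midy 0.0 Z 0.0628
```

View pics/w_h7.png

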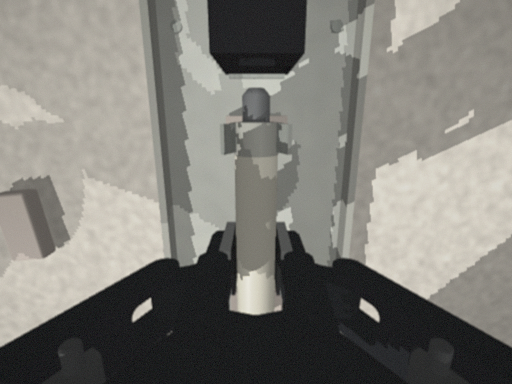

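Call:
{"method": "play_rows", "body": {
  "increments": [0, 0.05, 0.05, 0, 0, 0, 0, 0.05, 0, 0, 0, 0, 0, 0, 0, 0, 0, 0, 0, 0]
}}

```text
t: 12.58
ee_pos: [0.523, -0.1541, 0.0472]
ee_rot: [-0.0, 0.995, -0.095, -0.0]
force: [-2.1, -3.4, 0.5]
gripper_width: 0.0185
```

```bash
python3 look.py w_h8
```

```text
t 12.575 [ 0.52299502 -0.15412197  0.04717968] yaw -0.191120720131289 R2 [-8.e-04  3.e-04 -1.e+00] F [-2.08785579 -3.36980321  0.5453891 ] 0.018487932637966397 [-0.56  0.38  0.06] [-0.001  0.001  0.     0.001 -0.003  0.   ]
F tool [-1.4  3.7 -0.5]
TCP in seat: x -0.0032 y -0.0001 z 0.04717967575321756
tube 4264 x 0.025 0.064 y -0.012 0.012 midy -0.0 Z 0.0548
plug 2446 x 0.069 0.1 y -0.008 0.008 midy 0.0 Z 0.0623
far mouth 402 x 0.053 0.0649 y -0.0144 0.0138 midy -0.0003 Z 0.0598
socket top 5375 x 0.0892 0.1065 y -0.0173 0.017 midy -0.0002 Z 0.0628
```

Call:
{"method": "play_rows", "body": {
  "increments": [0, 0, 0, 0, 35, 0, 0, 0, 0, 45, 0, 0, 0, 0, 50, 0, 0, 0, 0, 50, 0, 0, 0, 0, 50]
}}

```text
t: 13.25
ee_pos: [0.5234, -0.1542, 0.0473]
ee_rot: [-0.0, 0.995, -0.095, 0.0]
force: [-0.2, -0.3, -1.0]
gripper_width: 0.0424
```

```bash
cat >> look.py <<'E'
# tube profile
m=ok&(np.abs(Q[...,1])<.009)&(Q[...,0]>.025)&(Q[...,0]<.064)&(Q[...,2]<.004)&(Q[...,2]>-.03)
for lo in np.arange(.026,.082,.006):
    k=ok&(np.abs(Q[...,1])<.012)&(Q[...,0]>lo)&(Q[...,0]<lo+.006)&(Zs>.044)&(Zs<.0585)&(np.abs(Q[...,1])<.0115)
    q=Q[k]
    if len(q)>20: print(lo.round(3),'y',q[:,1].min().round(4),q[:,1].max().round(4),'top',np.percentile(P[k][:,2],95).round(4))
E
python3 look.py w_r1
```

```text
t 13.25 [ 0.52335222 -0.15418039  0.0472926 ] yaw -0.19121395763073365 R2 [ 0.e+00  1.e-04 -1.e+00] F [-0.15656054 -0.29833097 -0.95058813] 0.042352153292795576 [-0.02 -0.01  0.03] [ 0.    -0.001 -0.002 -0.    -0.     0.001]
F tool [-0.1  0.3  1. ]
TCP in seat: x -0.0029 y -0.0001 z 0.04729259776630557
tube 4274 x 0.025 0.064 y -0.012 0.012 midy 0.0 Z 0.0549
plug 2442 x 0.069 0.1 y -0.008 0.008 midy 0.0 Z 0.0623
far mouth 389 x 0.0526 0.0645 y -0.0141 0.014 midy -0.0001 Z 0.0598
socket top 5486 x 0.0888 0.1065 y -0.0172 0.0169 midy -0.0001 Z 0.0628
0.026 y -0.0094 0.0092 top 0.0564
0.032 y -0.0099 0.0097 top 0.0563
0.038 y -0.0097 0.0095 top 0.0566
0.044 y -0.0096 0.0094 top 0.0564
0.05 y -0.0112 0.0113 top 0.057
0.056 y -0.0115 0.0115 top 0.0574
0.062 y -0.0113 0.0115 top 0.0569
0.068 y -0.0057 0.006 top 0.0527
0.074 y -0.0057 0.0059 top 0.0524
```

View pics/w_r1.png

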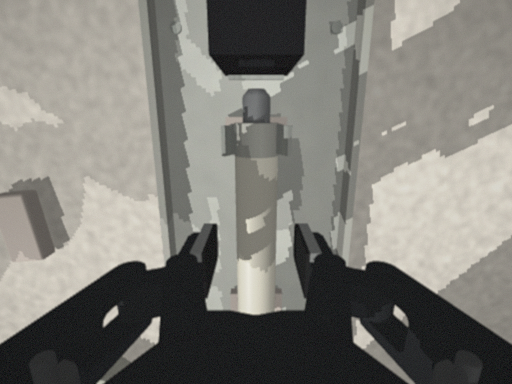

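Call:
{"method": "play_rows", "body": {
  "increments": [0, 0, 0, 0, 30, 0, 0, 0, 0, 15, 0, 0, 0, 0, 5, 0, 0, 0, 0, 0, 0, 0, 0, 0, 0],
  "force": 30
}}

```text
t: 13.92
ee_pos: [0.5233, -0.1543, 0.0473]
ee_rot: [0.0, 0.995, -0.095, -0.0]
force: [-0.7, -1.2, -0.3]
gripper_width: 0.0188
```

```bash
python3 look.py w_r2|head -3
```

```text
t 13.925 [ 0.52329757 -0.15434105  0.04726993] yaw -0.19117338624806648 R2 [-0.e+00 -1.e-04 -1.e+00] F [-0.71971968 -1.16787274 -0.3253163 ] 0.018792010701709695 [-0.25  0.08  0.04] [-0.    -0.001  0.002 -0.001  0.     0.002]
F tool [-0.5  1.3  0.3]
TCP in seat: x -0.0029 y -0.0003 z 0.047269929232078164
```

Regripping left very little force on the wrist. I'll start the slide.

Call:
{"method": "play_rows", "body": {
  "increments": [0.1, 0, 0, 0, 0, 0.1, 0, 0, 0, 0, 0.2, 0, 0, 0, 0, 0.2, 0, 0, 0, 0, 0.2, 0, 0, 0, 0, 0.2, 0, 0, 0, 0]
}}

```text
t: 14.72
ee_pos: [0.5333, -0.1562, 0.0473]
ee_rot: [0.0, 0.995, -0.095, 0.0]
force: [-2.3, -2.3, -0.8]
gripper_width: 0.0188
```

```bash
python3 look.py w_s1
```

```text
t 14.725 [ 0.53331256 -0.15623522  0.04729016] yaw -0.19115876795601186 R2 [ 0.e+00 -1.e-04 -1.e+00] F [-2.34806467 -2.2927885  -0.84324092] 0.018833842368263427 [-0.36  0.43 -0.01] [ 0.009  0.034 -0.047  0.     0.01   0.009]
F tool [-1.9  2.7  0.8]
TCP in seat: x 0.0073 y -0.0003 z 0.0472901558641961
tube 4315 x 0.025 0.064 y -0.012 0.012 midy 0.0 Z 0.0549
plug 3672 x 0.069 0.1 y -0.008 0.008 midy 0.0 Z 0.0626
far mouth 299 x 0.045 0.0544 y -0.0145 0.0137 midy -0.0004 Z 0.0598
socket top 7601 x 0.08 0.1056 y -0.0174 0.0169 midy -0.0002 Z 0.0628
0.026 y -0.0101 0.0093 top 0.0564
0.032 y -0.0099 0.0091 top 0.0564
0.038 y -0.0115 0.0111 top 0.0565
0.044 y -0.0114 0.0115 top 0.0573
0.05 y -0.0115 0.0114 top 0.0571
0.056 y -0.0103 0.0098 top 0.0567
0.062 y -0.0102 0.0094 top 0.0565
0.068 y -0.0062 0.0055 top 0.0527
0.074 y -0.0114 0.0115 top 0.0569
```

Call:
{"method": "play_rows", "body": {
  "increments": [0.15, 0, 0, 0, 0, 0.15, 0, 0, 0, 0, 0.15, 0, 0, 0, 0, 0.15, 0, 0, 0, 0, 0.15, 0, 0, 0, 0, 0.1, 0, 0, 0, 0, 0, 0, 0, 0, 0, 0, 0, 0, 0, 0]
}}

```text
t: 15.78
ee_pos: [0.5417, -0.1578, 0.0473]
ee_rot: [0.0, 0.995, -0.095, 0.0]
force: [-2.7, -2.2, -2.7]
gripper_width: 0.0192
```

```bash
python3 look.py w_s2
```

```text
t 15.775 [ 0.54166633 -0.15781286  0.04731814] yaw -0.19119817929385607 R2 [ 5.e-04 -2.e-04 -1.e+00] F [-2.65409142 -2.19747723 -2.68140753] 0.01917468240869848 [-0.5   0.25  0.05] [-0.    -0.001  0.     0.002 -0.002  0.   ]
F tool [-2.2  2.7  2.7]
TCP in seat: x 0.0158 y -0.0002 z 0.04731814489705834
tube 4314 x 0.025 0.064 y -0.012 0.012 midy -0.0 Z 0.0549
plug 3592 x 0.069 0.0967 y -0.008 0.008 midy -0.0 Z 0.0628
far mouth 168 x 0.0451 0.0719 y -0.0172 0.0168 midy -0.0002 Z 0.0625
socket top 4854 x 0.08 0.097 y -0.0173 0.0169 midy -0.0002 Z 0.0628
0.026 y -0.01 0.0092 top 0.0563
0.032 y -0.0114 0.0113 top 0.057
0.038 y -0.0115 0.0113 top 0.0572
0.044 y -0.0115 0.0114 top 0.0567
0.05 y -0.01 0.0092 top 0.0565
0.056 y -0.0102 0.0097 top 0.0567
0.062 y -0.0101 0.0094 top 0.0564
0.068 y -0.0111 0.0113 top 0.0531
```

View pics/w_s2.png

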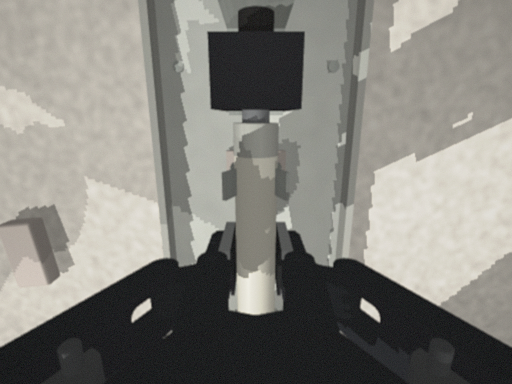

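```bash
cat >> look.py <<'E'
k=ok&(np.abs(Q[...,1])<.016)&(Zs>.0605)&(Zs<.066)&(Q[...,0]>.06)
xs=np.sort(Q[k][:,0]);print('face tool x (1%%,3%%): %.4f %.4f'%tuple(np.percentile(xs,[.5,3])))
k=ok&(np.abs(Q[...,1])<.005)&(Zs>.0545)&(Zs<.0585)&(Q[...,0]>.05)&(Q[...,0]<.075)
print('shoulder tool x %.4f'%np.percentile(Q[k][:,0],99.5))
E
sed -i 's/^st=state();im,d=capture.*$/st=state();im,d=capture("wrist");save(nm,im);np.save(nm+".npy",d);pickle.dump(st,open(nm+".pkl","wb"))/' look.py
python3 look.py w_s3|tail -2
```

```text
face tool x (1%,3%): 0.0707 0.0715
shoulder tool x 0.0651
```

Call:
{"method": "play_rows", "body": {
  "increments": [0.1, 0, 0, 0, 0, 0.1, 0, 0, 0, 0, 0, 0, 0, 0, 0, 0, 0, 0, 0, 0]
}}

```text
t: 16.38
ee_pos: [0.5435, -0.1581, 0.0473]
ee_rot: [0.0, 0.995, -0.095, 0.0]
force: [-3.1, -2.1, -0.9]
gripper_width: 0.0188
```

```bash
python3 look.py w_s4
```

```text
t 16.375 [ 0.54346921 -0.1581395   0.04729181] yaw -0.1912072541165796 R2 [ 0. -0. -1.] F [-3.08297024 -2.08257506 -0.93342122] 0.018829433700060145 [-0.44  0.38 -0.03] [ 0.001 -0.001  0.001  0.    -0.002 -0.001]
F tool [-2.6  2.6  0.9]
TCP in seat: x 0.0176 y -0.0002 z 0.047291812213648726
tube 4312 x 0.025 0.064 y -0.012 0.012 midy 0.0 Z 0.0549
plug 3344 x 0.0693 0.095 y -0.008 0.008 midy 0.0 Z 0.0629
far mouth 306 x 0.0689 0.0719 y -0.0173 0.0169 midy -0.0002 Z 0.0626
socket top 4265 x 0.08 0.095 y -0.0173 0.017 midy -0.0001 Z 0.0629
0.026 y -0.0111 0.01 top 0.0563
0.032 y -0.0114 0.0115 top 0.0572
0.038 y -0.0115 0.0114 top 0.0571
0.044 y -0.0114 0.0111 top 0.0564
0.05 y -0.01 0.0092 top 0.0567
0.056 y -0.0104 0.0096 top 0.0566
0.062 y -0.0101 0.0094 top 0.0566
0.068 y -0.0062 0.0055 top 0.0525
face tool x (1%,3%): 0.0689 0.0697
shoulder tool x 0.0651
```

Call:
{"method": "play_rows", "body": {
  "increments": [0.1, 0, 0, 0, 0, 0.05, 0, 0, 0, 0, 0, 0, 0, 0, 0, 0, 0, 0, 0, 0]
}}

```text
t: 16.92
ee_pos: [0.5449, -0.1585, 0.0473]
ee_rot: [0.0, 0.995, -0.095, 0.0]
force: [-3.3, -2.7, -1.3]
gripper_width: 0.0189
```

```bash
python3 look.py w_s5|egrep '^t |tool|TCP'
```

```text
t 16.925 [ 0.54493231 -0.15845267  0.04728182] yaw -0.1912184299023087 R2 [ 0. -0. -1.] F [-3.32674481 -2.72516212 -1.2541952 ] 0.018889463617170567 [-0.42  0.39  0.04] [ 0.001 -0.     0.     0.    -0.     0.   ]
F tool [-2.7  3.3  1.3]
TCP in seat: x 0.0191 y -0.0002 z 0.04728182374984649
face tool x (1%,3%): 0.0675 0.0682
shoulder tool x 0.0651
```

Call:
{"method": "play_rows", "body": {
  "increments": [0.05, 0, 0, 0, 0, 0, 0, 0, 0, 0, 0, 0, 0, 0, 0]
}}

```text
t: 17.35
ee_pos: [0.5454, -0.1585, 0.0473]
ee_rot: [0.0, 0.995, -0.095, -0.0]
force: [-3.6, -2.2, -0.9]
gripper_width: 0.0187
```

```bash
python3 look.py w_s6|egrep '^t |tool|TCP'
```

```text
t 17.35 [ 0.54542187 -0.15851689  0.04730332] yaw -0.19115507652270095 R2 [-0. -0. -1.] F [-3.59289039 -2.24466503 -0.88664463] 0.01871634498348102 [-0.46  0.51  0.05] [-0.001  0.001  0.     0.001 -0.001 -0.001]
F tool [-3.1  2.9  0.9]
TCP in seat: x 0.0196 y -0.0002 z 0.04730331536914884
face tool x (1%,3%): 0.0671 0.0679
shoulder tool x 0.0651
```

Call:
{"method": "play_rows", "body": {
  "increments": [0.05, 0, 0, 0, 0, 0, 0, 0, 0, 0, 0, 0, 0, 0, 0]
}}

```text
t: 17.77
ee_pos: [0.5459, -0.1586, 0.0473]
ee_rot: [-0.0, 0.995, -0.095, 0.0]
force: [-4.1, -3.4, -1.2]
gripper_width: 0.019
```

```bash
python3 look.py w_s7|egrep '^t |tool|TCP'
```

```text
t 17.775 [ 0.54591269 -0.15860572  0.04728285] yaw -0.19120875677437724 R2 [ 0.e+00  1.e-04 -1.e+00] F [-4.06299175 -3.35842834 -1.15392423] 0.01902251658278085 [-0.44  0.55  0.08] [ 0.    -0.001 -0.001 -0.001  0.002  0.   ]
F tool [-3.4  4.1  1.2]
TCP in seat: x 0.0201 y -0.0002 z 0.04728284651718141
face tool x (1%,3%): 0.0664 0.0671
shoulder tool x 0.0651
```

Call:
{"method": "play_rows", "body": {
  "increments": [0.05, 0, 0, 0, 0, 0, 0, 0, 0, 0, 0, 0, 0, 0, 0]
}}

```text
t: 18.2
ee_pos: [0.5464, -0.1587, 0.0473]
ee_rot: [0.0, 0.995, -0.095, 0.0]
force: [-2.8, -3.1, -1.2]
gripper_width: 0.0186
```

```bash
python3 look.py w_s8|egrep '^t |tool|TCP'
```

```text
t 18.2 [ 0.54643892 -0.1587147   0.04732003] yaw -0.19118371209964005 R2 [ 1.e-04 -0.e+00 -1.e+00] F [-2.83386901 -3.1361676  -1.15301806] 0.01861859793128909 [-0.43  0.45  0.04] [ 0.001  0.001  0.     0.     0.002 -0.002]
F tool [-2.2  3.6  1.2]
TCP in seat: x 0.0207 y -0.0002 z 0.04732003193920899
face tool x (1%,3%): 0.0660 0.0668
shoulder tool x 0.0651
```

Call:
{"method": "play_rows", "body": {
  "increments": [0.05, 0, 0, 0, 0, 0, 0, 0, 0, 0, 0, 0, 0, 0, 0]
}}

```text
t: 18.62
ee_pos: [0.5469, -0.1588, 0.0473]
ee_rot: [-0.0, 0.995, -0.095, 0.0]
force: [-3.5, -1.4, -1.1]
gripper_width: 0.0193
```

```bash
python3 look.py w_s9|egrep '^t |tool|TCP'
```

```text
t 18.625 [ 0.54691517 -0.1587752   0.0472997 ] yaw -0.19114020269782983 R2 [ 0.  0. -1.] F [-3.4855311  -1.43992717 -1.07599963] 0.01929912801014385 [-0.45  0.52  0.04] [ 0.001  0.002  0.     0.    -0.     0.001]
F tool [-3.1  2.1  1.1]
TCP in seat: x 0.0211 y -0.0002 z 0.04729969773571499
face tool x (1%,3%): 0.0657 0.0664
shoulder tool x 0.0651
```

Call:
{"method": "play_rows", "body": {
  "increments": [0.05, 0, 0, 0, 0, 0, 0, 0, 0, 0, 0, 0, 0, 0, 0]
}}

```text
t: 19.05
ee_pos: [0.5473, -0.1589, 0.0473]
ee_rot: [-0.0, 0.995, -0.095, -0.0]
force: [-4.0, -2.8, -0.4]
gripper_width: 0.0189
```

```bash
python3 look.py w_s10|egrep '^t |tool|TCP'
```

```text
t 19.05 [ 0.54734049 -0.15886487  0.04727531] yaw -0.1911784339103946 R2 [-2.e-04  1.e-04 -1.e+00] F [-3.97645982 -2.76891974 -0.44952702] 0.01892233854717969 [-0.42  0.58  0.  ] [-0.001  0.    -0.    -0.     0.001  0.001]
F tool [-3.4  3.5  0.4]
TCP in seat: x 0.0216 y -0.0002 z 0.04727530502447304
face tool x (1%,3%): 0.0653 0.0660
shoulder tool x 0.0647
```

View pics/w_s10.png

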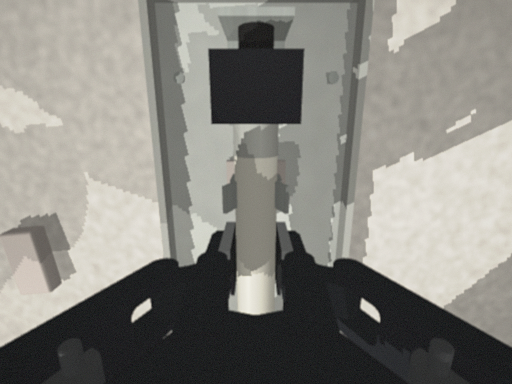

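```bash
python3 - <<'E'
from h import *
import pickle
for nm in ['w_g2','w_h1','w_h3','w_r1','w_s2','w_s5','w_s10']:
    st=pickle.load(open(nm+'.pkl','rb'));d=np.load(nm+'.npy');T=tool(st);P,ok=cloud('wrist',d,st);Q=(P-T[:3,3])@T[:3,:3]
    top=Q[ok&(np.abs(Q[...,1])<.003)&(Q[...,0]>.05)&(Q[...,0]<.075)&(Q[...,2]<-.0078)&(Q[...,2]>-.0115)]
    r=[round(float(np.sort(top[:,0])[-k]),4) for k in (1,5,12)]
    plug=Q[ok&(np.abs(Q[...,1])<.003)&(Q[...,0]>.05)&(Q[...,0]<.09)&(Q[...,2]<-.003)&(Q[...,2]>-.0062)]
    print(nm,'shoulder',r,'plug',(plug[:,0].min().round(4),plug[:,0].max().round(4)) if len(plug) else None)
E
```

```text
w_g2 shoulder [0.0655, 0.0655, 0.0655] plug (np.float64(0.0658), np.float64(0.0789))
w_h1 shoulder [0.0655, 0.0655, 0.0652] plug (np.float64(0.0658), np.float64(0.0793))
w_h3 shoulder [0.0655, 0.0655, 0.0651] plug (np.float64(0.0658), np.float64(0.0789))
w_r1 shoulder [0.0651, 0.0651, 0.0651] plug (np.float64(0.0654), np.float64(0.0789))
w_s2 shoulder [0.0652, 0.0651, 0.0651] plug (np.float64(0.0654), np.float64(0.0706))
w_s5 shoulder [0.0652, 0.0651, 0.0651] plug (np.float64(0.0654), np.float64(0.067))
w_s10 shoulder [0.0648, 0.0647, 0.0644] plug None
```

Call:
{"method": "play_rows", "body": {
  "increments": [0.05, 0, 0, 0, 0, 0, 0, 0, 0, 0, 0, 0, 0, 0, 0]
}}

```text
t: 19.48
ee_pos: [0.5476, -0.159, 0.0473]
ee_rot: [-0.0, 0.995, -0.095, -0.0]
force: [-4.3, -2.7, -0.2]
gripper_width: 0.0188
```

```bash
python3 look.py w_s11|egrep '^t |tool|TCP'
```

```text
t 19.475 [ 0.5476475  -0.15895107  0.04728011] yaw -0.19125953144785354 R2 [-6.e-04  2.e-04 -1.e+00] F [-4.27886026 -2.70170265 -0.24220642] 0.018782246976520704 [-0.45  0.76 -0.  ] [ 0.    -0.    -0.001  0.001  0.003 -0.001]
F tool [-3.7  3.5  0.2]
TCP in seat: x 0.0219 y -0.0002 z 0.04728010770773975
face tool x (1%,3%): 0.0653 0.0660
shoulder tool x 0.0647
```

Call:
{"method": "play_rows", "body": {
  "increments": [0.05, 0, 0, 0, 0, 0, 0, 0, 0, 0, 0, 0, 0, 0, 0, 0, 0, 0, 0, 0]
}}

```text
t: 20.02
ee_pos: [0.5479, -0.159, 0.0472]
ee_rot: [-0.0, 0.995, -0.095, -0.001]
force: [-6.5, -3.4, 0.6]
gripper_width: 0.0191
```

```bash
python3 look.py w_s12|egrep '^t |tool|TCP|^0.0'
```

```text
t 20.025 [ 0.54785428 -0.15899745  0.04720696] yaw -0.19119179378509188 R2 [-1.3e-03  4.0e-04 -1.0e+00] F [-6.46497028 -3.43286668  0.64560499] 0.01913324214329074 [-0.46  0.85  0.02] [ 0.001  0.001 -0.002  0.    -0.001 -0.   ]
F tool [-5.7  4.6 -0.6]
TCP in seat: x 0.0221 y -0.0002 z 0.047206964108932825
0.026 y -0.0115 0.0115 top 0.0569
0.032 y -0.0114 0.0114 top 0.0572
0.038 y -0.0115 0.0115 top 0.0564
0.044 y -0.0101 0.0094 top 0.0564
0.05 y -0.0099 0.0092 top 0.0565
0.056 y -0.0103 0.0095 top 0.0565
0.062 y -0.0101 0.0094 top 0.0566
face tool x (1%,3%): 0.0653 0.0660
shoulder tool x 0.0647
```

The force and moment are rising and the socket face now moves with the tube, so the shoulder is up against it. I'll let go.

Call:
{"method": "play_rows", "body": {
  "increments": [0, 0, 0, 0, 30, 0, 0, 0, 0, 50, 0, 0, 0, 0, 50, 0, 0, 0, 0, 50, 0, 0, 0, 0, 50]
}}

```text
t: 20.7
ee_pos: [0.5485, -0.159, 0.0473]
ee_rot: [-0.0, 0.995, -0.095, 0.0]
force: [-0.9, 0.5, 0.7]
gripper_width: 0.0425
```

```bash
python3 look.py w_f1|egrep '^t |tool|TCP|^0.0'; python3 - <<'E'
from h import *
import pickle
for nm in ['w_s12','w_f1']:
    st=pickle.load(open(nm+'.pkl','rb'));d=np.load(nm+'.npy');im=cv2.imread('pics/'+nm+'.png');T=tool(st);P,ok=cloud('wrist',d,st)
    a=np.array([np.cos(-.191),np.sin(-.191)]);seat=np.array([0.5262,-.1546]);X=(P[...,:2]-seat)@a
    # cap boundary via brightness along tube
    col=im[130:200,250:262].mean((1,2));g=np.diff(col);r=130+int(np.argmax(np.abs(g)));print(nm,'cap boundary row',r,'seat x',X[r,256],col[max(0,r-134):r-124].round(0))
E
```

```text
t 20.7 [ 0.54846717 -0.1590326   0.04734818] yaw -0.19119437622507468 R2 [ 2.e-04  1.e-04 -1.e+00] F [-0.9273338   0.52672061  0.65708002] 0.04248328541401457 [0.   0.05 0.02] [ 0.     0.    -0.    -0.     0.002  0.   ]
F tool [-1.  -0.3 -0.7]
TCP in seat: x 0.0227 y -0.0001 z 0.047348182795810226
0.026 y -0.0115 0.0115 top 0.057
0.032 y -0.0114 0.0114 top 0.0571
0.038 y -0.0115 0.0114 top 0.0567
0.044 y -0.0096 0.0094 top 0.0564
0.05 y -0.0099 0.0097 top 0.0566
0.056 y -0.0098 0.0096 top 0.0567
0.062 y -0.0102 0.0094 top 0.0566
face tool x (1%,3%): 0.0646 0.0653
shoulder tool x 0.0640
w_s12 cap boundary row 157 seat x 0.0734691480807909 [129. 129. 125. 121. 124. 138. 149. 151. 151. 151.]
w_f1 cap boundary row 159 seat x 0.0734682960975988 [129. 127. 123. 121. 124. 140. 149. 150. 150. 149.]
```

View pics/w_f1.png

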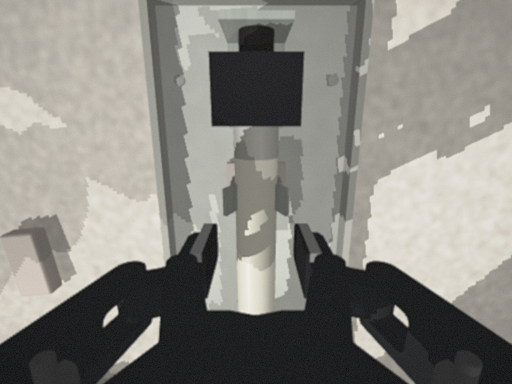

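The hand is off the tube and nothing moved: the cap edge is still at x = 73.5 mm and the face at about 87.3 mm. I'll lift clear, back off towards the robot and look again.

Call:
{"method": "play_rows", "body": {
  "increments": [0, 0, -0.5, 0, 50, 0, 0, -2, 0, 50, 0, 0, -4, 0, 50, 0, 0, -4, 0, 50, -3, 0, -4, 0, 50, 0, 0, 0, 0, 50, 0, 0, 0, 0, 50]
}}

```text
t: 21.62
ee_pos: [0.519, -0.1534, 0.1929]
ee_rot: [0.0, 0.995, -0.095, 0.001]
force: [0.8, -0.2, -0.0]
gripper_width: 0.0426
```

```bash
python3 - <<'E'
from h import *
import pickle
st=state();im,d=capture('wrist');save('w_end',im);print(st['ee_pos'],st['force'],st['t'])
P,ok=cloud('wrist',d,st)
a=np.array([np.cos(-.191),np.sin(-.191)]);n=np.array([-a[1],a[0]]);seat=np.array([0.5262,-.1546])
X=(P[...,:2]-seat)@a;Y=(P[...,:2]-seat)@n;Z=P[...,2]
for lo in np.arange(-.12,.13,.01):
    k=ok&(X>lo)&(X<lo+.01)&(np.abs(Y)<.0115)&(Z>.03)&(Z<.07)
    if k.sum()>5: print(lo.round(3),k.sum(),'X',X[k].min().round(4),X[k].max().round(4),'Ymid',((Y[k].min()+Y[k].max())/2).round(4),'top',np.percentile(Z[k],90).round(4))
im2,_=capture('scene');save('scene_end',cv2.resize(im2[100:300,120:440],None,fx=2.4,fy=2.4,interpolation=cv2.INTER_CUBIC))
E
```

```text
[ 0.51903125 -0.15341318  0.19294392] [ 8.14457004e-01 -1.80360054e-01 -6.11131291e-04] 21.625
-0.1 42 X -0.093 -0.09 Ymid 0.0002 top 0.0556
-0.09 150 X -0.0899 -0.08 Ymid 0.0002 top 0.0561
-0.08 158 X -0.0799 -0.07 Ymid 0.0002 top 0.0559
-0.07 162 X -0.0699 -0.0601 Ymid 0.0001 top 0.0561
-0.06 217 X -0.0599 -0.05 Ymid -0.0001 top 0.0563
-0.05 171 X -0.05 -0.0401 Ymid 0.0003 top 0.056
-0.04 171 X -0.0399 -0.0301 Ymid -0.0005 top 0.0559
-0.03 176 X -0.03 -0.0202 Ymid -0.0005 top 0.0558
-0.02 185 X -0.02 -0.0101 Ymid -0.0004 top 0.0558
-0.01 194 X -0.0098 -0.0 Ymid 0.0001 top 0.0559
-0.0 196 X 0.0001 0.0099 Ymid 0.0001 top 0.0559
0.01 203 X 0.01 0.02 Ymid 0.0001 top 0.056
0.02 206 X 0.0201 0.03 Ymid 0.0001 top 0.0559
0.03 207 X 0.03 0.04 Ymid 0.0001 top 0.056
0.04 216 X 0.0401 0.0496 Ymid 0.0001 top 0.0561
0.05 279 X 0.0503 0.0594 Ymid 0.0 top 0.0566
0.06 242 X 0.0603 0.07 Ymid 0.0001 top 0.0562
0.07 242 X 0.07 0.0798 Ymid 0.0 top 0.0561
0.08 307 X 0.08 0.0897 Ymid 0.0001 top 0.0632
0.09 331 X 0.0902 0.0999 Ymid 0.0001 top 0.0637
0.1 335 X 0.1 0.11 Ymid 0.0 top 0.0637
0.11 158 X 0.11 0.12 Ymid 0.0 top 0.0633
0.12 328 X 0.1201 0.13 Ymid -0.0 top 0.0488
```

View pics/w_end.png

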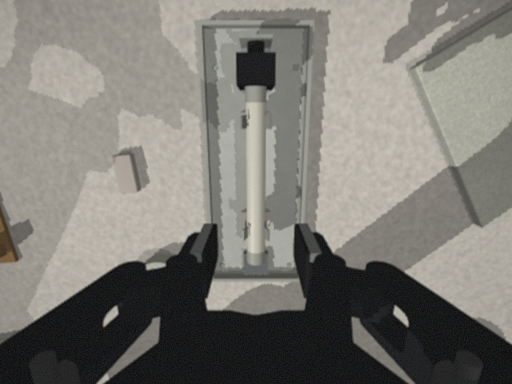

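View pics/scene_end.png

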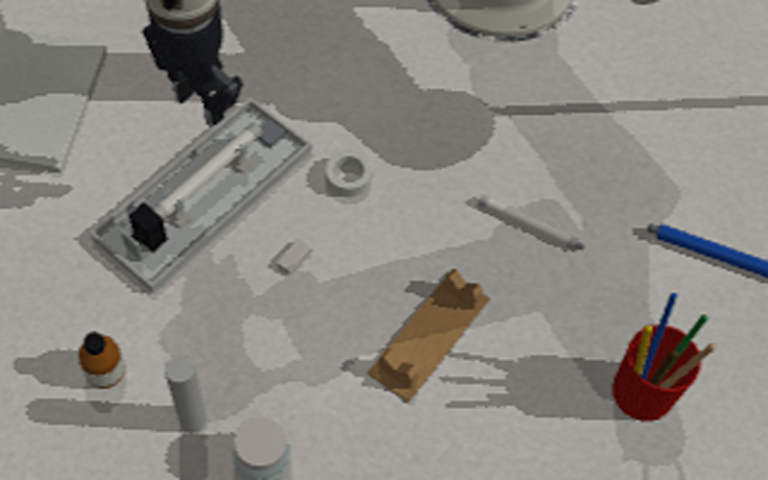

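The wrist view shows the tube lying straight in both clips. The tail is at -93 mm, so the shoulder is at 87 mm, level with the face at 87.3 mm, and the tube top is level from end to end. In the scene view the bystanders stand as before. I'm handing the job in.

```bash
python3 -c "
from cell import *
print(job_done())"
```

```text
the job is handed in; nothing more can be done
None
```

The tube is in both clips with its shoulder up against the socket and the hand clear of it. I handed the job in at about 21.7 s; no verdict is reported.

**How it went:** I took the tube from the cradle and pressed it down into the clips with the plug about 7 mm short of the socket. The wrist force read about 7 N at most between steps. I let go once to free the side strain, regripped at 30 N and slid it about 25 mm. I stopped when the push rose to about 6 N and the socket face began to move with the tube, then released and lifted clear.

**Last checks (wrist camera):**
- **Seating:** the tube is centred within about 0.5 mm and level within about 0.5 mm from tail to shoulder.
- **Plug home:** the tail at -93 mm puts the shoulder at 87 mm, against a socket face at about 87.3 mm. Nothing shifted on release.
- **Surroundings:** the bystanders in view look unmoved. I compared these by eye, and the sketchbook was outside the last scene crop.

**Not measured directly:** the contact plate's travel and the socket's push-back. I judge the socket is pushed back about 0.7 mm, from the face moving from 86.5 to 87.3 mm. About 3 to 5 N of side force on the wrist stayed through the slide; I left it alone, since the push needed stayed low.

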